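Lock the bench lathe spindle with its lock pin

ROBOT

A 6-joint arm with a two-finger parallel gripper is mounted at the origin on the work surface. World frame = base frame: x ahead of the robot, y to its left, z up, the work surface at z = 0. Lengths are in mm, angles in rad, forces in N, time in s.
With the tool pointing down it reaches from about 350 to 850 mm from the base axis. Payload 8.1 kg.
Tool frame: the origin (TCP) lies between the finger pads; the fingertips stand 8 mm ahead of it and the grasp point (between the pads) lies 11 mm behind it; z points along the fingers, y is the line along which they close (so a half turn about z gives the same grasp; the last joint's range is limited). The gripper opens to 85 mm and grips with 20 to 120 N. Pads are 22 mm wide; open, the fingers measure 114 mm over their backs; the gripper's body (76 mm by 85 mm) begins 54 mm behind the grasp point. The pads swing forward as they close: fully open they stand 13 mm farther back than shut.
Start: joints at [-1.296, 0.13, 1.488, -0, 1.523, -0.085], TCP at [211.272, -561.578, 239.292] pointing down, gripper open.
Joint ranges: [-2.96, 2.96], [-0.89, 2.26], [0.02, 2.5], [-1.34, 4.48], [0, 2.73], [-2.66, 2.66]. Speed limits (rad/s): [2.39, 2.39, 2.79, 3.14, 3.14, 3.14].

INTERFACE

Orientations are given as a rotation vector (axis times angle).
In Python, from bench import ctrl gives the robot as it stands.
- The arm moves only by the tool send_rows, never from a script. Its arguments are lists of equal length, an entry for each row: "dp": the shift along the world's x, y, z in m, a list of three; "angular": the turn, a rotation vector about the world's x, y, z in degrees, a list of three. In form: {"dp": [[dx, dy, dz], ...], "angular": [[ax, ay, az], ...]}. A call has 1 to 5 rows; each row shifts and turns the commanded pose from where the row before left it; what a row does not reach is not made up. A row lasts 1/8 s, in which the tool goes at most 62.5 mm and 10.7 degrees, less where a joint would pass 70% of its speed; a pose out of reach is approached as far as the arm can. A call is refused whole if a number of a shift passes 0.0625 or a number of a turn 10.7, either way. A call with a gripper value outside its range is refused whole. "grip" is the finger opening in m, from 0 to 0.0854, set as the call begins (left out, the last holds). The fingers move at their own pace and stop on an object; "squeeze" is the grip in N (left out, the last holds). Time passes only in rows, so rows that do not move let the fingers close. It gives the time, the measured TCP pose, the force, the opening and the grip force at its end, in the units of the state.
- ctrl.observe(): the state, without advancing time (a new reading comes with each control period).
- ctrl.capture(name): name is "side" or "top" or "wrist"; returns (picture, depth): 480x640x3 uint8, red, green, blue; 480x640 float32, mm along the optical axis (not along the pixel's ray), 0 where there is no reading.
- ctrl.camera_params(name): a dict with "mtx" (3x3 intrinsics, pixels), "distortion" ([k1, k2, p1, p2, k3] as OpenCV has them; the pictures are not rectified), "rvec" (rotation vector, rad) and "tvec" (3), from world to camera coordinates, as OpenCV has them. Camera axes: x right, y down, z forward; pixel columns grow to the right and rows downward; lengths in mm; the calibration is good to about 2 mm. A picture is of the moment at which its call begins: read the wrist's pose just before it. camera_params takes no time and is no camera call; for the wrist camera it gives the pose at the moment of the call.
- ctrl.hand_in(): hands the job in; it is judged then, once.
The state is a dict: "t": time; "q": joint angles; "joint_velocities": joint speeds; "joint_torque": joint torques, N m; "tcp_pos": TCP position; "tcp_rot": TCP orientation; "ft_force": force on the tool from outside, world axes, zero at the start; "moment": the same for the moment, N m; "opening": opening from 0.0 (shut) to 1.0 (fully open); "grasp_force": force on a finger pad.
Only numpy, scipy, OpenCV 4.12 (cv2) and the standard library are available. Lean on these libraries where they do the work, as an engineer would, in place of code of your own. Each camera call takes 0.05 s, during which the arm holds its last target. There are 200 camera calls.

TASK

Lock the spindle of the small bench lathe so that its faceplate can be unscrewed: take the lock pin with the red knob out of the wooden rack, drop it into the lock hole on top of the headstock and let go, so that it stands on the spindle. Then turn the handwheel slowly until you feel it catch because the pin has dropped into the spindle's hidden cross-hole, stop there without forcing the wheel against the pin, and push the pin fully home so that the knob sits on the headstock. Handle the pin gently throughout and leave the other rods in the rack, the flux bottle and the safety glasses where they are.

Things in the scene. Friction and masses are not known exactly. Their poses are not given: they have to be found in the camera images.
- lathe: Small blue bench lathe, fixed to the bench. Origin on the bench straight below the lock hole; y along the spindle towards the handwheel, x away from the operator's side, z up. Headstock: block 90 mm (x) by 120 mm (y) centred on the origin, flat top 197 mm above the bench, a 12 mm deep switch box on its -x side, belt guard (160 mm high) and motor on its +x side.
- faceplate (a point): Centre of the round steel faceplate on the spindle nose, 80 mm diameter, 12 mm thick, at y = -81 mm of the lathe, turning with the spindle. From the headstock to y = -430 mm runs the bed, 90 mm wide and 75 mm high, with a tool rest (top 156 mm above the bench) and a tailstock with lever (to 221 mm).
- lock_hole (a point): Centre of the mouth of the lock hole, in a flush steel bushing in the flat top of the headstock: upright bore, 9 mm diameter, 2 mm countersink, 24 mm deep, open below onto the spindle, whose surface lies 26 mm under the mouth.
- spindle_axis (a point): Point on the spindle axis straight below the lock hole, 42 mm under its mouth, inside the headstock. The spindle (32 mm diameter here) has a cross-hole, 10 mm wide, right through it at this point; nothing outside shows where it points, it comes upright every half turn and never starts within 0.7 rad of upright. The spindle turns endlessly both ways, drags with 0.05 Nm and stays put.
- wheel_centre (a point): Centre of the handwheel on the spindle axis, 107 mm from the lock hole. Plain aluminium disc, 100 mm diameter, 14 mm thick, flat sides, turning with the spindle about the lathe's y axis (a positive turn moves its top to +x). 40 mm free gap to the headstock, bridged by a 24 mm shaft; outer side free. It can be pinched by its two sides at the top of the rim from above.
- wheel_top (a point): Highest point of the handwheel's rim, mid thickness, 205 mm above the bench (a fixed point: stays at the top as the wheel turns). When the pin has caught, the wheel has a threefold leverage on it: stop turning when the rim resists with about 5 N.
- lock_pin: Lock pin, about 60 g, upright in one of the rack's three holes: steel shank 8 mm diameter, 64 mm long, flat nose with a 1 mm chamfer, red knob on top. Origin at the tip of the nose, z up along the pin. In the lock hole it first stands on the spindle (tip 26 mm under the mouth); once the cross-hole comes under it, it falls about 12 mm by its own weight and blocks the spindle.
- pin_knob (a point): Centre of the pin's red knob (22 mm diameter, 18 mm high, from 64 to 82 mm above the tip). The inner part of the cross-hole is a snug fit: the pin must be pushed through with about 5 to 15 N, then stays; home, the knob rests on the headstock and the tip is 64 mm under the lock hole's mouth. Contact forces of headstock and spindle on it over 80 N in all bend the pin.
- rack: Wooden accessory rack fixed to the bench, 50 mm (x) by 200 mm (y) by 40 mm high, origin under its centre, with three holes of 9 mm diameter and 25 mm depth at y = -65, 0 and 65 mm; each holds one rod, its tip 15 mm above the bench
- knockout_bar: Bystander in the rack: steel rod of 8 mm diameter with a black handle of 16 mm diameter, 111 mm long in all; origin at its lower tip, z up
- pen_mandrel: Bystander in the rack: steel rod of 8 mm diameter, 106 mm long, with a brass bush halfway and a brass nut of 14 mm diameter near the top; origin at its lower tip, z up
- flux_bottle: Bystander: amber glass bottle, 27 mm in diameter, with a tall black cap, 78 mm high in all, standing on the bench; origin under its centre
- safety_glasses: Bystander: clear safety glasses with black folded arms, about 145 mm wide and 45 mm high, on the bench; origin under the middle of the lens

How it is judged:
By the outcome, as a careful person would: the job done as asked, in the order asked, and still so for the second after the job is handed in, with the robot touching nothing.
It also fails if it takes over 72 s, if anything falls off the work surface, if the arm or the gripper's body presses on something with over 40 N, if the wrist force passes 120 N, or if a joint passes its speed limit or range.

## Working session

There is one attempt and no reset: what is moved stays moved. The work goes in short steps, Python scripts to look and compute and a tool call to move; the robot and the scene stay as the last step left them, time stands still between calls to the robot, and variables do not carry over. Pictures are saved under pics/ and viewed, at most 10 in all, crops included, and the job is handed in when it is done.

Besides the shell and the picture viewer there is one more tool, called after "Emit:" as name(argument=value, ...) on one line, values as JSON. send_rows: Moves the arm, as the interface text tells. Its arguments: {"type":"object","properties":{"dp":{"type":"array"},"angular":{"type":"array"},"grip":{"type":"number"},"squeeze":{"type":"number"}},"required":["dp","angular"]}

```bash
mkdir -p pics; ls; cat > h.py <<'E'
import numpy as np, cv2
from bench import ctrl
def cap(n,save=None):
    P=ctrl.camera_params(n); im,d=ctrl.capture(n)
    if save: cv2.imwrite('pics/'+save,im[:,:,::-1])
    return P,im,d
def world(P,uv,z):
    """pixels (N,2), depth (N) -> world"""
    K=np.array(P['mtx'],float);D=np.array(P['distortion'],float)
    n=cv2.undistortPoints(np.array(uv,float).reshape(-1,1,2),K,D).reshape(-1,2)
    c=np.c_[n,np.ones(len(n))]*np.array(z,float).reshape(-1,1)
    R=cv2.Rodrigues(np.array(P['rvec'],float))[0]
    return (c-np.array(P['tvec'],float).ravel())@R
def cloud(P,d):
    v,u=np.mgrid[0:480,0:640]
    return world(P,np.c_[u.ravel(),v.ravel()],d.ravel()).reshape(480,640,3)
E
python3 - <<'E'
from h import *
print(ctrl.observe())
P,im,d=cap('top','top0.png'); np.savez('top0.npz',im=im,d=d,X=cloud(P,d))
P,im,d=cap('side','side0.png'); np.savez('side0.npz',im=im,d=d,X=cloud(P,d))
E
```

```text
pics
{'t': 0.0, 'q': array([-1.29643480e+00,  1.31163426e-01,  1.48930463e+00, -1.64754149e-06,
        1.52302007e+00, -8.54196886e-02]), 'joint_velocities': array([ 0.00096398, -0.00122398,  0.00073216, -0.00169073,  0.00041097,
       -0.00029605]), 'joint_torque': array([ 1.26480179e-03, -5.69397640e+01, -5.00547016e+01,  5.16576256e-05,
        1.47104042e-02, -2.54953886e-05]), 'tcp_pos': array([ 211.10056631, -561.04641025,  238.22916673]), 'tcp_rot': array([-3.08904117e+00, -5.61762395e-01,  2.83262581e-04]), 'ft_force': array([ 1.07873742, -0.29234157,  0.70432856]), 'moment': array([-0.03532369, -0.02423862, -0.01378797]), 'grasp_force': 0.0, 'opening': 0.9982545374228754}
```

View pics/top0.png

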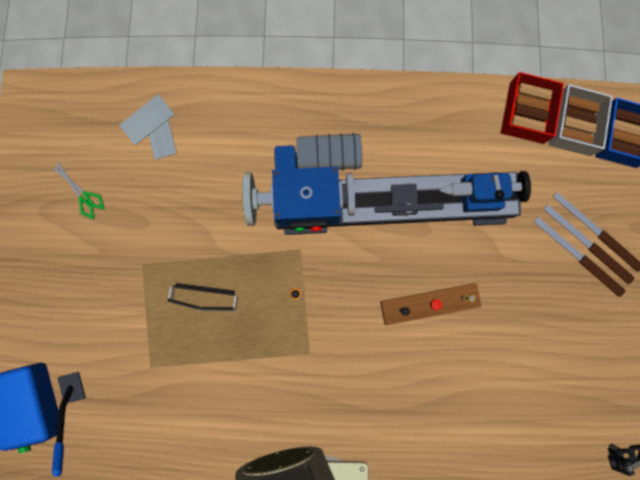

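View pics/side0.png

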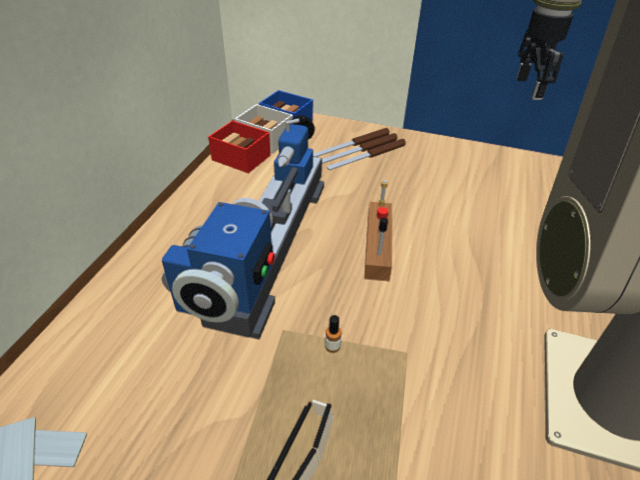

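The top view shows the lock hole at about (306,192), the handwheel at (250,199), the red knob in the middle of the rack at (436,305), the flux bottle at (295,294) and the glasses at (203,298). The side view agrees with this. Next I'll turn these into world positions.

```bash
python3 - <<'E'
from h import *
for n in ('top','side'):
    z=np.load(n+'0.npz'); im=z['im'].astype(int);X=z['X'];d=z['d']
    r=(im[...,0]>150)&(im[...,1]<70)&(im[...,2]<70)&(d>0)
    k,l,s,c=cv2.connectedComponentsWithStats(r.astype(np.uint8))
    for i in range(1,k):
        if s[i,4]>15: 
            p=X[l==i];print(n,'red',c[i].round(),s[i,4],np.median(p,0).round(1),p.min(0).round(),p.max(0).round())
    # headstock top plane
    x,y,zz=X[...,0],X[...,1],X[...,2]
    b=(im[...,2]>im[...,0]+40)&(zz>190)&(zz<204)&(d>0)&(abs(x)<900)
    k,l,s,c=cv2.connectedComponentsWithStats(b.astype(np.uint8))
    i=1+np.argmax(s[1:,4]); p=X[l==i]
    rect=cv2.minAreaRect(p[:,:2].astype(np.float32)); print(n,'headtop',c[i].round(),s[i,4],rect,p[:,2].mean())
z=np.load('top0.npz');X=z['X'];im=z['im'].astype(int);d=z['d']
# lock hole ring: grey pixels near 306,192
g=cv2.cvtColor(z['im'],cv2.COLOR_RGB2HSV)
sub=np.zeros((480,640),bool);sub[182:203,296:318]=1
m=sub&(g[...,1]<90)
v,u=np.nonzero(m);print('ring px',u.mean(),v.mean(),len(u),u.min(),u.max(),v.min(),v.max(),(u.min()+u.max())/2,X[m].mean(0))
print(im[184:201,298:316].sum(2))
# rack
m=(abs(X[...,2]-40)<6)&(d>0); m[:,:370]=0;m[:270]=0;m[340:]=0;m[:,500:]=0
print('rack',cv2.minAreaRect(X[m][:,:2].astype(np.float32)),m.sum(),X[m][:,2].mean())
# wheel
m=(X[...,2]>120)&(X[...,2]<215)&(d>0);m[:,:235]=0;m[:,262:]=0;m[:160]=0;m[240:]=0
p=X[m];q=p[p[:,2]>np.percentile(p[:,2],70)];print('wheel',p.min(0),p.max(0),q.mean(0),m.sum(),cv2.minAreaRect(p[:,:2].astype(np.float32)))
for a in [(295,294),(405,311),(436,305),(469,299)]:
    print(a,X[a[1],a[0]].round(1))
E
```

```text
top red [527. 113.] 185 [ 830.1 -410.5   68.1] [ 793. -488.   -3.] [ 924. -382.   75.]
top red [316. 228.] 24 [577.5   9.2 142.6] [575.   2. 136.] [580.  17. 145.]
top red [437. 304.] 97 [ 440.5 -228.5   95.8] [ 429. -249.   38.] [ 450. -218.  101.]
top headtop [306. 193.] 3213 ((636.008056640625, 27.87963104248047), (90.95686340332031, 120.18505859375), 4.392934799194336) 195.81690602493916
side red [255. 140.] 70 [ 809.6 -439.7   67. ] [ 794. -484.   29.] [ 844. -378.   70.]
side red [215. 138.] 20 [ 912.  -401.8   67.5] [ 886. -414.   65.] [ 927. -395.   70.]
side red [382. 210.] 53 [ 440.7 -224.9   95.2] [ 431. -236.   93.] [ 450. -214.   98.]
side red [270. 256.] 41 [577.3  15.9 142.3] [574.  -2. 134.] [581.  20. 147.]
side headtop [229. 232.] 3030 ((636.0453491210938, 29.80944061279297), (91.80287170410156, 122.53963470458984), 4.431711673736572) 195.12865547459785
ring px 305.90625 192.078125 64 301 311 187 197 306.0 [636.08120063  27.98480736 195.89787697]
[[238 222 224 223 236 215 220 228 224 213 229 226 230 231 232 207 221 239]
 [219 224 235 233 227 238 235 242 259 254 242 
[... 953 characters left out ...]
7 322 337 350 339 314 275 251 234 238 214 230 235]
 [216 232 246 236 240 256 259 260 273 262 241 238 235 237 223 220 247 240]
 [237 238 214 244 238 236 237 244 252 251 224 221 229 225 220 233 234 218]]
rack ((439.29205322265625, -227.3968505859375), (50.588748931884766, 202.27386474609375), 11.8790864944458) 2069 39.017293086440056
wheel [578.2523825  111.65209582 120.06845084] [676.58010965 144.11535581 208.34393395] [627.58718875 134.59465809 201.21884172] 739 ((628.051513671875, 126.89108276367188), (98.87208557128906, 30.836227416992188), 3.928051233291626)
(295, 294) [453.1  48.4  76.2]
(405, 311) [ 426.5 -162.9  122.5]
(436, 305) [ 438.7 -226.5   97. ]
(469, 299) [ 451.8 -286.3  117.7]
```

The measurements match the given sizes. Lathe yaw is 4.4° and the lock hole is near (636, 28.5). The knob is near (440, −227) with its top at z ≈ 97. Rack yaw is 11.9°. I'll move above the knob.

Emit:
send_rows(dp=[[0.0286,0.0418,-0.006],[0.0286,0.0418,-0.006],[0.0286,0.0418,-0.006],[0.0286,0.0418,-0.006],[0.0286,0.0418,-0.006]], angular=[[0,0,-1.74],[0,0,-1.74],[0,0,-1.74],[0,0,-1.74],[0,0,-1.74]], grip=0.045)

```text
t: 0.72
tcp_pos: [354.8, -351.0, 208.7]
tcp_rot: [-3.124, -0.324, 0.0]
ft_force: [-0.2, -0.6, 0.2]
opening: 0.525
grasp_force: 0.0
```

Emit:
send_rows(dp=[[0.0286,0.0418,-0.006],[0.0286,0.0418,-0.006],[0.0286,0.0418,-0.006],[0,0,0],[0,0,0]], angular=[[0,0,0],[0,0,0],[0,0,0],[0,0,0],[0,0,0]])

```text
t: 1.35
tcp_pos: [439.8, -227.2, 191.0]
tcp_rot: [-3.124, -0.328, 0.001]
ft_force: [0.1, -0.7, -0.0]
opening: 0.528
grasp_force: 0.0
```

```bash
python3 - <<'E'
from h import *
P,im,d=cap('wrist','wrist1.png'); X=cloud(P,d)
i=im.astype(int)
r=(i[...,0]>120)&(i[...,1]<70)&(i[...,2]<70)&(d>0)&(X[...,2]>60)
t=r&(X[...,2]>92)
print(r.sum(),t.sum(),np.median(X[t],0),X[t].min(0),X[t].max(0),cv2.minEnclosingCircle(X[t][:,:2].astype(np.float32)))
print(np.argwhere(t).mean(0))
C=-cv2.Rodrigues(np.array(P['rvec'],float))[0].T@np.array(P['tvec'],float).ravel();print('cam',C)
E
```

```text
634 634 [ 442.23997645 -226.61773508   97.28543947] [ 432.00339907 -237.36026998   94.85371263] [ 452.06877244 -216.28683739   99.54047826] ((441.7244873046875, -226.78172302246094), 10.716167449951172)
[243.36119874 317.06624606]
cam [ 522.55494883 -208.95420521  325.99939467]
```

View pics/wrist1.png

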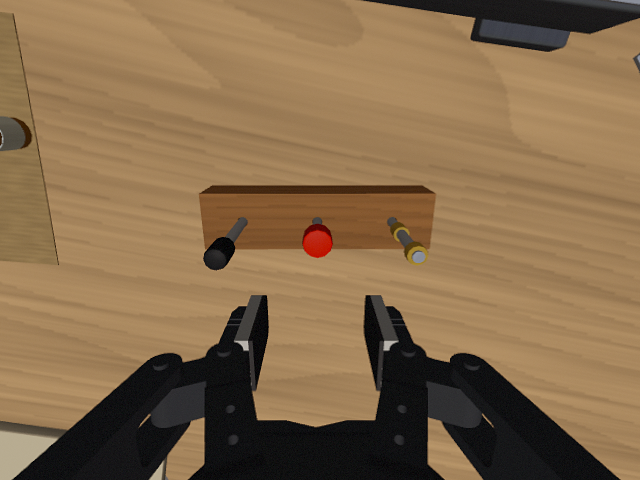

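The knob sits centred between the fingers at pixel (317,243), at (441.7, −226.8) with its top at z = 97. Next is the descent, then closing gently.

Emit:
send_rows(dp=[[0.0015,0,-0.02],[0,0,-0.028],[0,0,-0.028],[0,0,-0.025],[0,0,-0.013]], angular=[[0,0,0],[0,0,0],[0,0,0],[0,0,0],[0,0,0]])

```text
t: 2.02
tcp_pos: [440.2, -228.0, 75.9]
tcp_rot: [-3.124, -0.323, 0.003]
ft_force: [-0.3, 0.1, 1.2]
opening: 0.528
grasp_force: 0.0
```

Emit:
send_rows(dp=[[0,0,0],[0,0,0],[0,0,0],[0,0,0]], angular=[[0,0,0],[0,0,0],[0,0,0],[0,0,0]], grip=0.015, squeeze=30)

```text
t: 2.52
tcp_pos: [442.0, -227.4, 78.0]
tcp_rot: [3.124, 0.326, 0.001]
ft_force: [0.1, 0.6, -1.4]
opening: 0.239
grasp_force: 29.3
```

Gripped: 29 N at 20 mm opening. Next I'll lift it straight out and carry it above the hole.

Emit:
send_rows(dp=[[0,0,0.012],[0,0,0.03],[0,0,0.045],[0.024,0.032,0.04],[0.024,0.032,0.04]], angular=[[0,0,0],[0,0,0],[0,0,0],[0,0,-1.5],[0,0,-1.5]])

```text
t: 3.15
tcp_pos: [490.0, -162.7, 247.0]
tcp_rot: [3.132, 0.241, 0.002]
ft_force: [1.0, -0.0, -1.1]
opening: 0.249
grasp_force: 29.7
```

Emit:
send_rows(dp=[[0.024,0.032,0.04],[0.0306,0.04,0],[0.0306,0.04,0],[0.0306,0.04,0],[0.0306,0.04,0]], angular=[[0,0,-1.5],[0,0,-1.5],[0,0,-1.5],[0,0,0],[0,0,0]])

```text
t: 3.78
tcp_pos: [636.8, 30.4, 285.5]
tcp_rot: [3.139, 0.121, 0.002]
ft_force: [0.4, -0.0, -0.2]
opening: 0.247
grasp_force: 29.7
```

Emit:
send_rows(dp=[[0,0,0],[0,0,0],[0,0,0]], angular=[[0,0,0],[0,0,0],[0,0,0]])

```text
t: 4.15
tcp_pos: [635.6, 27.8, 285.0]
tcp_rot: [3.139, 0.119, 0.001]
ft_force: [0.5, 0.2, 0.1]
opening: 0.247
grasp_force: 29.7
```

```bash
python3 - <<'E'
from h import *
print(ctrl.observe()['tcp_pos'])
P,im,d=cap('wrist','wrist2.png'); np.savez('w2.npz',im=im,d=d,X=cloud(P,d))
E
```

```text
[635.63607361  27.80456449 285.01715475]
```

View pics/wrist2.png

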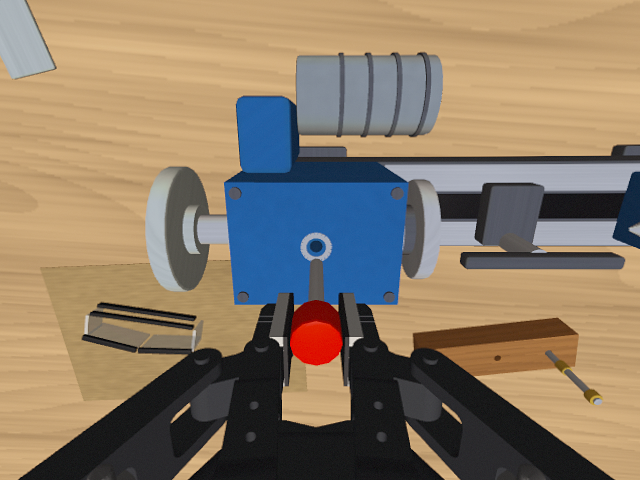

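The wrist view shows the lock hole at (316,246). The pin's shank comes down to its tip at about (317,258), and the knob is at (316,332). I'll measure the hole ring and the pin in this frame.

```bash
python3 - <<'E'
from h import *
z=np.load('w2.npz');im=z['im'];X=z['X'];d=z['d'];i=im.astype(int)
g=cv2.cvtColor(im,cv2.COLOR_RGB2HSV)
b=np.zeros((480,640),bool);b[225:268,295:340]=1
top=b&(abs(X[...,2]-197)<6)&(d>0)
ring=top&(g[...,1]<80)&(i.sum(2)>300)
v,u=np.nonzero(ring);print('ring',u.min(),u.max(),v.min(),v.max(),X[ring].min(0),X[ring].max(0),cv2.minEnclosingCircle(X[ring][:,:2].astype(np.float32)),X[ring][:,2].mean())
sh=b.copy();sh[:]=0;sh[250:300,300:335]=1
s=sh&(X[...,2]>208)&(d>0)
for r in range(252,296,4):
    uu=np.nonzero(s[r])[0]
    if len(uu): print(r,uu.min(),uu.max(),X[r,uu].mean(0).round(1))
r=(i[...,0]>120)&(i[...,1]<70)&(i[...,2]<70)&(d>0)
zt=np.percentile(X[r][:,2],95);t=r&(X[...,2]>zt-3)
print('knob',zt,cv2.minEnclosingCircle(X[t][:,:2].astype(np.float32)))
P=ctrl.camera_params('wrist');C=-cv2.Rodrigues(np.array(P['rvec'],float))[0].T@np.array(P['tvec'],float).ravel();print(C)
E
```

```text
ring 301 331 233 260 [627.83856049  18.27502389 195.64720024] [648.28810972  39.31809566 199.40905169] ((637.6004028320312, 28.872257232666016), 10.97884464263916) 197.80471531062528
260 312 320 [639.5  29.1 225.6]
264 310 322 [639.2  28.9 231. ]
268 310 322 [639.4  28.8 237.5]
272 310 322 [639.2  28.9 242.7]
276 309 322 [639.1  29.2 247.8]
280 309 322 [639.2  29.2 253. ]
284 309 323 [639.3  28.9 257.9]
288 309 323 [639.3  28.9 262.4]
292 309 323 [639.2  28.9 266.7]
knob 305.50516363286346 ((636.273681640625, 28.783281326293945), 11.007755279541016)
[719.79974823  34.90988304 420.07281762]
```

Emit:
send_rows(dp=[[0.0014,0,-0.01],[0,0,-0.01],[0,0,0],[0,0,0]], angular=[[0,0,0],[0,0,0],[0,0,0],[0,0,0]])

```text
t: 4.7
tcp_pos: [637.2, 28.8, 264.1]
tcp_rot: [-3.139, -0.121, 0.001]
ft_force: [-0.1, 0.3, -1.9]
opening: 0.247
grasp_force: 29.7
```

```bash
python3 - <<'E'
from h import *
print(ctrl.observe()['tcp_pos'])
P,im,d=cap('wrist'); X=cloud(P,d); i=im.astype(int)
g=cv2.cvtColor(im,cv2.COLOR_RGB2HSV)
s=(X[...,2]>206)&(X[...,2]<256)&(d>0); s[:240]=0; s[330:]=0; s[:,:302]=0;s[:,334:]=0
v,u=np.nonzero(s);
for r in range(v.min(),v.max(),4):
    uu=np.nonzero(s[r])[0]
    if len(uu): print(r,uu.min(),uu.max(),X[r,uu].mean(0).round(1))
top=(abs(X[...,2]-197)<5)&(d>0); ring=top&(g[...,1]<80)&(i.sum(2)>300)
ring[:215]=0;ring[285:]=0;ring[:,:285]=0;ring[:,350:]=0
p=X[ring];print('ring',p.min(0),p.max(0),len(p))
# fit outer circle of bushing from blue boundary
c=cv2.findContours(ring.astype(np.uint8),0,cv2.CHAIN_APPROX_NONE)[0]; c=max(c,key=len)[:,0]
q=X[c[:,1],c[:,0]][:,:2]
from scipy.optimize import least_squares
f=least_squares(lambda a:np.hypot(q[:,0]-a[0],q[:,1]-a[1])-a[2],[637,29,10],loss='soft_l1',f_scale=.3);print(f.x)
side,_=0,0
cv2.imwrite('pics/crop3.png',cv2.resize(im[200:360,220:420,::-1],(800,640))[:600])
E
```

```text
[637.24527002  28.75549803 264.08530166]
260 315 317 [641.8  29.9 206.4]
264 310 321 [640.9  30.2 210.5]
268 310 322 [640.9  29.9 216.5]
272 310 322 [640.9  29.9 222. ]
276 309 322 [640.8  30.1 227.1]
280 309 322 [640.9  30.1 232.3]
284 309 323 [640.7  29.8 236.6]
288 309 323 [640.8  29.9 241.3]
292 309 323 [640.9  29.9 245.9]
296 308 323 [640.8  30.1 249.9]
300 308 323 [640.5  29.8 253.3]
ring [628.11096122  18.48749766 195.76058912] [648.50383452  39.34912028 199.99682185] 424
[637.76824633  28.97635722  10.01169884]
```

View pics/crop3.png

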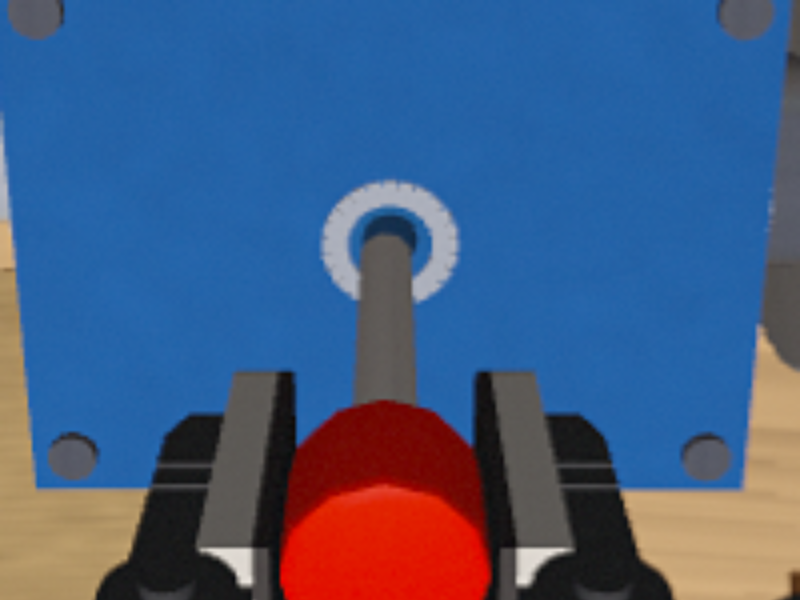

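The crop shows the tip just above the bushing mouth, about 0.5–1 mm to the left of centre (+y) and centred in x. I'll correct y by −0.7 mm and lower it gently.

Emit:
send_rows(dp=[[0,-0.0007,0],[0,0,-0.003],[0,0,-0.003],[0,0,-0.002],[0,0,-0.002]], angular=[[0,0,0],[0,0,0],[0,0,0],[0,0,0],[0,0,0]])

```text
t: 5.38
tcp_pos: [637.3, 28.1, 254.0]
tcp_rot: [-3.139, -0.121, 0.0]
ft_force: [-0.2, -0.9, -1.1]
opening: 0.246
grasp_force: 29.7
```

Emit:
send_rows(dp=[[0,0,-0.004],[0,0,-0.004],[0,0,-0.004],[0,0,-0.004],[0,0,0]], angular=[[0,0,0],[0,0,0],[0,0,0],[0,0,0],[0,0,0]])

```text
t: 6.0
tcp_pos: [637.1, 28.1, 237.7]
tcp_rot: [-3.139, -0.121, 0.001]
ft_force: [-0.2, 0.2, -1.5]
opening: 0.245
grasp_force: 29.7
```

Emit:
send_rows(dp=[[0,0,-0.0015],[0,0,-0.001],[0,0,-0.0005],[0,0,0]], angular=[[0,0,0],[0,0,0],[0,0,0],[0,0,0]])

```text
t: 6.5
tcp_pos: [637.4, 28.1, 235.3]
tcp_rot: [-3.139, -0.121, 0.0]
ft_force: [-0.5, 0.7, -0.1]
opening: 0.241
grasp_force: 29.7
```

Emit:
send_rows(dp=[[0,0,-0.0005],[0,0,-0.0005],[0,0,0]], angular=[[0,0,0],[0,0,0],[0,0,0]])

```text
t: 6.88
tcp_pos: [637.3, 28.1, 234.2]
tcp_rot: [-3.139, -0.121, 0.0]
ft_force: [0.1, 0.5, -0.8]
opening: 0.244
grasp_force: 29.7
```

Emit:
send_rows(dp=[[0,0,-0.0005],[0,0,-0.0005],[0,0,0]], angular=[[0,0,0],[0,0,0],[0,0,0]])

```text
t: 7.25
tcp_pos: [637.5, 28.1, 233.6]
tcp_rot: [3.139, 0.121, 0.001]
ft_force: [0.2, -0.4, 1.1]
opening: 0.243
grasp_force: 29.9
```

Emit:
send_rows(dp=[[0,0,-0.0005],[0,0,0],[0,0,0]], angular=[[0,0,0],[0,0,0],[0,0,0]])

```text
t: 7.62
tcp_pos: [637.7, 28.1, 233.4]
tcp_rot: [3.139, 0.121, 0.002]
ft_force: [-0.5, 0.3, 4.4]
opening: 0.244
grasp_force: 30.2
```

The pin is touching the spindle at about 4 N, at the expected height. I'll release it, rise clear and check that it stands.

Emit:
send_rows(dp=[[0,0,0],[0,0,0],[0,0,0]], angular=[[0,0,0],[0,0,0],[0,0,0]], grip=0.04, squeeze=20)

```text
t: 8.0
tcp_pos: [637.1, 28.1, 232.3]
tcp_rot: [-3.139, -0.121, 0.001]
ft_force: [0.2, -0.3, 1.3]
opening: 0.468
grasp_force: 0.0
```

Emit:
send_rows(dp=[[0,0,0.01],[0,0,0.02],[0,0,0.025],[0,0,0],[0,0,0]], angular=[[0,0,0],[0,0,0],[0,0,0],[0,0,0],[0,0,0]])

```text
t: 8.62
tcp_pos: [637.4, 28.1, 288.0]
tcp_rot: [3.139, 0.121, 0.001]
ft_force: [0.4, -0.6, -0.3]
opening: 0.469
grasp_force: 0.0
```

```bash
cat >> h.py <<'E'
def knob(n):
    P,im,d=cap(n); X=cloud(P,d); i=im.astype(int)
    r=(i[...,0]>110)&(i[...,1]<70)&(i[...,2]<70)&(d>0)&(np.hypot(X[...,0]-637,X[...,1]-29)<30)&(X[...,2]>190)
    if r.sum()<10: return n,r.sum()
    t=X[r]; zt=np.percentile(t[:,2],90); t=t[t[:,2]>zt-3]
    return n,r.sum(),'top',round(zt,1),t.mean(0).round(1)
E
python3 - <<'E'
from h import *
print(ctrl.observe()['tcp_pos'])
for n in('wrist','top','side'): print(knob(n))
P,im,d=cap('wrist');X=cloud(P,d)
h=(X[...,1]>95)&(X[...,2]>195)&(X[...,2]<212)&(abs(X[...,0]-629)<40)&(d>0); p=X[h]
print('rim top',len(p),p.min(0),p.max(0),p.mean(0))
E
```

```text
[637.44874885  28.10281957 287.97643342]
('wrist', np.int64(1205), 'top', np.float64(253.9), array([640.3,  29.2, 253.1]))
('top', np.int64(0))
('side', np.int64(194), 'top', np.float64(251.8), array([636.2,  30. , 254.5]))
rim top 1944 [598.4519023  126.32846536 195.00464296] [661.061703   144.10688208 206.81167706] [632.87910646 134.12469955 201.45987526]
```

The pin is standing with its knob top at z = 253, as it should. Next I'll go to the wheel, tilted −50° about the lathe's y axis.

Emit:
send_rows(dp=[[-0.022,0.035,0.005],[-0.022,0.035,0],[-0.023,0.0325,0],[0,0,-0.02],[0,0,-0.02]], angular=[[0,0,0],[0.77,-9.97,0],[0.77,-9.97,0],[0.77,-9.97,0],[0.77,-9.97,0]])

```text
t: 9.45
tcp_pos: [570.7, 130.7, 253.4]
tcp_rot: [-2.922, -0.115, -1.07]
ft_force: [0.5, -0.9, -0.2]
opening: 0.47
grasp_force: 0.0
```

Emit:
send_rows(dp=[[0,0,-0.025],[0,0,-0.024],[0,0,0],[0,0,0]], angular=[[0.77,-9.97,0],[0,0,0],[0,0,0],[0,0,0]])

```text
t: 9.95
tcp_pos: [572.3, 130.1, 206.8]
tcp_rot: [-2.816, -0.108, -1.312]
ft_force: [0.4, -0.1, 1.5]
opening: 0.469
grasp_force: 0.0
```

```bash
python3 - <<'E'
from h import *
from scipy.spatial.transform import Rotation as R
o=ctrl.observe();r=R.from_rotvec(o['tcp_rot']).as_matrix()
print(o['tcp_pos'],o['q'].round(2),o['ft_force'].round(1));print('tool z',r[:,2].round(3),'tool y',r[:,1].round(3))
u=np.array([-.0767,.997,0]);ex=np.array([.997,.0767,0])
A=np.array([629.1,134.9,155]);v=o['tcp_pos']-A;print('theta',np.degrees(np.arctan2(v@ex,v[2])),'rho',np.hypot(v@ex,v[2]),'axial',v@u, 'tilt',np.degrees(np.arctan2(-r[:,2]@ex,-r[2,2])))
P,im,d=cap('wrist','wrist4.png');X=cloud(P,d)
w=(X-A)@u; rad=np.hypot((X-A)@ex,X[...,2]-155)
m=(d>0)&(abs(rad-40)<8)&(abs(w)<12)
print('wheel outer/inner face axial',np.percentile(w[m],[2,10,50,90,98]),m.sum())
E
```

```text
[572.31224038 130.14853305 206.81325062] [ 0.19 -0.61  2.4  -0.18  0.48  1.81] [ 0.4 -0.1  1.5]
tool z [ 0.763  0.059 -0.643] tool y [ 0.077 -0.997 -0.   ]
theta -47.71993461147196 rho 77.01650686496038 axial -0.38159139107758805 tilt -49.96819847035813
wheel outer/inner face axial [-6.28173393 -6.13651218  7.34885628  8.4503484   8.66842976] 264
```

View pics/wrist4.png

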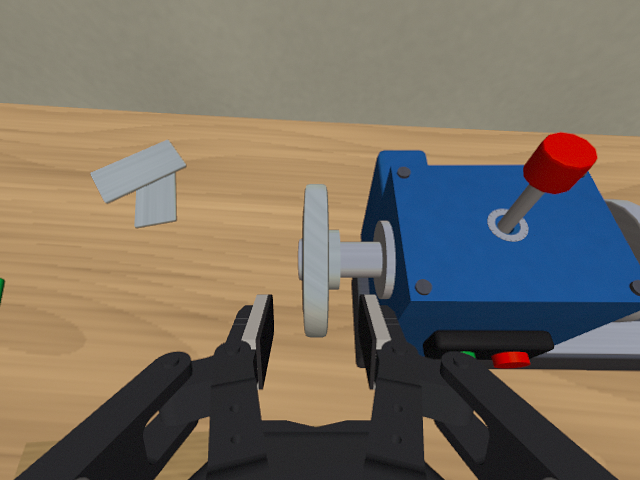

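The view shows the wheel rim between the open fingers (rim edge at (315,335)), with the inner hub about 20 mm in radius and the pin standing at (540,190). The wheel lies about 1.4 mm further along +y than I assumed. I'll approach to ρ = 36 at −45°.

Emit:
send_rows(dp=[[0,0.0013,0],[0.01,0.001,-0.0085],[0.011,0.001,-0.009],[0.01,0.0008,-0.0085],[0,0,0]], angular=[[-0.38,4.98,0],[0,0,0],[0,0,0],[0,0,0],[0,0,0]])

```text
t: 10.62
tcp_pos: [603.3, 134.1, 179.3]
tcp_rot: [-2.875, -0.11, -1.187]
ft_force: [0.8, 0.3, -0.2]
opening: 0.468
grasp_force: 0.0
```

```bash
cat >> h.py <<'E'
from scipy.spatial.transform import Rotation as Ro
u=np.array([-.0767,.997,0]);ex=np.array([.997,.0767,0]);A=np.array([629.,136.1,155])
def pol():
    o=ctrl.observe();r=Ro.from_rotvec(o['tcp_rot']).as_matrix();v=o['tcp_pos']-A
    print(o['tcp_pos'].round(1),o['q'].round(2),'F',o['ft_force'].round(1),'theta %.1f rho %.1f axial %.1f tilt %.1f'%(np.degrees(np.arctan2(v@ex,v[2])),np.hypot(v@ex,v[2]),v@u,np.degrees(np.arctan2(-r[:,2]@ex,-r[2,2]))))
E
python3 -c "
from h import *
pol()"
```

```text
[603.3 134.1 179.3] [ 0.18 -0.39  2.27 -0.15  0.49  1.78] F [ 0.8  0.3 -0.2] theta -46.7 rho 35.5 axial -0.0 tilt -44.9
```

Emit:
send_rows(dp=[[0,0,0],[0,0,0],[0,0,0],[0,0,0],[0,0,0]], angular=[[0,0,0],[0,0,0],[0,0,0],[0,0,0],[0,0,0]], grip=0.005, squeeze=20)

```text
t: 11.25
tcp_pos: [602.5, 132.7, 179.4]
tcp_rot: [-2.876, -0.109, -1.189]
ft_force: [-0.1, -10.6, 2.3]
opening: 0.157
grasp_force: 21.9
```

```bash
python3 -c "
from h import *
pol(); print(ctrl.observe()['grasp_force'],ctrl.observe()['opening'],knob('side'))
for a in range(-46,50,8):
    b=a+8; m=lambda t:36*(np.sin(np.radians(t))*ex+np.cos(np.radians(t))*np.array([0,0,1]))
    print(a,b,((m(b)-m(a))/5/1000).round(5).tolist())
"
```

```text
[602.5 132.7 179.4] [ 0.17 -0.4   2.28 -0.15  0.49  1.78] F [ -0.1 -10.6   2.3] theta -47.6 rho 36.2 axial -1.4 tilt -44.9
21.911043226718903 0.1571281630915709 ('side', np.int64(186), 'top', np.float64(251.8), array([636.5,  32. , 251. ]))
-46 -38 [0.00074, 6e-05, 0.00067]
-38 -30 [0.00083, 6e-05, 0.00056]
-30 -22 [0.0009, 7e-05, 0.00044]
-22 -14 [0.00095, 7e-05, 0.00031]
-14 -6 [0.00099, 8e-05, 0.00017]
-6 2 [0.001, 8e-05, 4e-05]
2 10 [0.001, 8e-05, -0.0001]
10 18 [0.00097, 7e-05, -0.00024]
18 26 [0.00093, 7e-05, -0.00038]
26 34 [0.00087, 7e-05, -0.0005]
34 42 [0.00079, 6e-05, -0.00062]
42 50 [0.0007, 5e-05, -0.00072]
```

The grip is firm, but there is a 10 N side load, so the wheel is about 1.5 mm nearer. I'll relieve that, then turn the first 32°, where the hole cannot yet be.

Emit:
send_rows(dp=[[0.0001,-0.0015,0],[0,0,0]], angular=[[0,0,0],[0,0,0]])

```text
t: 11.55
tcp_pos: [602.5, 132.6, 179.4]
tcp_rot: [-2.874, -0.111, -1.188]
ft_force: [-6.4, -2.9, 5.8]
opening: 0.162
grasp_force: 23.1
```

Emit:
send_rows(dp=[[0.00074,6e-05,0.00067],[0.00074,6e-05,0.00067],[0.00074,6e-05,0.00067],[0.00074,6e-05,0.00067],[0.00074,6e-05,0.00067]], angular=[[-0.12,1.6,0],[-0.12,1.6,0],[-0.12,1.6,0],[-0.12,1.6,0],[-0.12,1.6,0]])

```text
t: 12.18
tcp_pos: [606.0, 132.9, 182.8]
tcp_rot: [-2.956, -0.114, -0.984]
ft_force: [-6.2, -4.0, 7.3]
opening: 0.153
grasp_force: 23.3
```

Emit:
send_rows(dp=[[0.00083,6e-05,0.00056],[0.00083,6e-05,0.00056],[0.00083,6e-05,0.00056],[0.00083,6e-05,0.00056],[0.00083,6e-05,0.00056]], angular=[[-0.12,1.6,0],[-0.12,1.6,0],[-0.12,1.6,0],[-0.12,1.6,0],[-0.12,1.6,0]])

```text
t: 12.8
tcp_pos: [610.2, 133.2, 185.8]
tcp_rot: [-3.022, -0.116, -0.776]
ft_force: [-7.4, -2.8, 9.9]
opening: 0.155
grasp_force: 23.6
```

```bash
python3 -c "
from h import *
pol(); print(knob('side'))"
```

```text
[610.2 133.2 185.8] [ 0.15 -0.2   1.99 -0.05  0.85  1.67] F [-7.4 -2.8  9.9] theta -31.7 rho 36.2 axial -1.5 tilt -28.8
('side', np.int64(103), 'top', np.float64(251.9), array([633.2,  32. , 251.2]))
```

The load is mostly radial, from the pads swinging as they closed. I'll ease it by 1.5 mm outwards and carry on.

Emit:
send_rows(dp=[[-0.0007,-0.0005,0.0013],[0.0009,7e-05,0.00044],[0.0009,7e-05,0.00044],[0.0009,7e-05,0.00044],[0.0009,7e-05,0.00044]], angular=[[0,0,0],[-0.15,2,0],[-0.15,2,0],[-0.15,2,0],[-0.15,2,0]])

```text
t: 13.48
tcp_pos: [613.6, 133.4, 187.9]
tcp_rot: [-3.073, -0.118, -0.565]
ft_force: [7.1, 1.7, -1.5]
opening: 0.155
grasp_force: 21.6
```

Emit:
send_rows(dp=[[0.0009,7e-05,0.0004],[0.00095,7e-05,0.00031],[0.00095,7e-05,0.00031],[0.00095,7e-05,0.00031],[0.00095,7e-05,0.00031]], angular=[[-0.12,1.6,0],[-0.12,1.6,0],[-0.12,1.6,0],[-0.12,1.6,0],[-0.12,1.6,0]])

```text
t: 14.1
tcp_pos: [618.3, 133.8, 189.8]
tcp_rot: [-3.11, -0.119, -0.348]
ft_force: [5.1, 2.0, 2.0]
opening: 0.162
grasp_force: 22.2
```

```bash
python3 -c "
from h import *
pol(); print(knob('side'))"
```

```text
[618.3 133.8 189.8] [ 0.14  0.04  1.69 -0.01  1.19  1.64] F [5.1 2.  2. ] theta -17.3 rho 36.4 axial -1.5 tilt -12.8
('side', np.int64(0))
```

Emit:
send_rows(dp=[[0.002,0.0001,0.0003],[0.00099,8e-05,0.00017],[0.00099,8e-05,0.00017],[0.00099,8e-05,0.00017],[0.00099,8e-05,0.00017]], angular=[[-0.12,1.6,0],[-0.12,1.6,0],[-0.12,1.6,0],[-0.12,1.6,0],[-0.12,1.6,0]])

```text
t: 14.78
tcp_pos: [623.5, 134.2, 191.1]
tcp_rot: [-3.132, -0.12, -0.128]
ft_force: [-2.3, 2.6, 7.7]
opening: 0.161
grasp_force: 23.2
```

```bash
python3 -c "
from h import *
pol(); print(knob('side'),knob('wrist'),knob('top'))"
```

```text
[623.5 134.2 191.1] [ 0.13  0.18  1.52 -0.    1.36  1.63] F [-2.3  2.6  7.7] theta -8.9 rho 36.5 axial -1.5 tilt -4.7
('side', np.int64(83), 'top', np.float64(250.7), array([626.2,  29.3, 250. ])) ('wrist', np.int64(0)) ('top', np.int64(109), 'top', np.float64(253.4), array([630.9,  27.3, 252. ]))
```

Emit:
send_rows(dp=[[0.001,8e-05,0.0008],[0.001,8e-05,4e-05],[0.001,8e-05,4e-05],[0.001,8e-05,4e-05],[0.001,8e-05,4e-05]], angular=[[-0.12,1.6,0],[-0.12,1.6,0],[-0.12,1.6,0],[-0.12,1.6,0],[-0.12,1.6,0]])

```text
t: 15.55
tcp_pos: [628.6, 134.6, 191.6]
tcp_rot: [3.138, 0.12, -0.093]
ft_force: [0.6, 3.1, 7.2]
opening: 0.155
grasp_force: 23.1
```

```bash
python3 -c "
from h import *
pol(); print(knob('side'),knob('top'))"
```

```text
[628.6 134.6 191.6] [0.13 0.33 1.35 0.01 1.52 1.62] F [0.6 3.1 7.2] theta -0.9 rho 36.6 axial -1.5 tilt 3.4
('side', np.int64(187), 'top', np.float64(250.4), array([630.4,  31.2, 249.6])) ('top', np.int64(109), 'top', np.float64(252.5), array([630.3,  28.1, 251.2]))
```

Emit:
send_rows(dp=[[0.001,8e-05,0.0005],[0.001,8e-05,-0.0001],[0.001,8e-05,-0.0001],[0.001,8e-05,-0.0001],[0.001,8e-05,-0.0001]], angular=[[-0.12,1.6,0],[-0.12,1.6,0],[-0.12,1.6,0],[-0.12,1.6,0],[-0.12,1.6,0]])

```text
t: 16.27
tcp_pos: [633.6, 134.9, 191.3]
tcp_rot: [3.118, 0.119, -0.312]
ft_force: [1.6, 3.8, 7.0]
opening: 0.157
grasp_force: 23.0
```

```bash
python3 -c "
from h import *
pol(); print(knob('side'),knob('top'))"
```

```text
[633.6 134.9 191.3] [0.12 0.48 1.17 0.01 1.69 1.62] F [1.6 3.8 7. ] theta 7.1 rho 36.6 axial -1.6 tilt 11.4
('side', np.int64(182), 'top', np.float64(236.0), array([633.5,  32. , 235.1])) ('top', np.int64(109), 'top', np.float64(238.4), array([633.9,  28.2, 237.1]))
```

The knob top dropped from 252.5 to 238.4, so the pin has fallen into the cross-hole, with no resistance on the rim yet. I'll creep on to feel the catch.

Emit:
send_rows(dp=[[0.0007,6e-05,-0.0001],[0,0,0]], angular=[[-0.09,1.2,0],[0,0,0]])

```text
t: 16.62
tcp_pos: [634.5, 135.0, 191.2]
tcp_rot: [3.114, 0.119, -0.344]
ft_force: [2.5, 3.3, 7.6]
opening: 0.158
grasp_force: 23.1
```

```bash
python3 -c "
from h import *
pol()"
```

```text
[634.5 135.  191.2] [0.12 0.5  1.15 0.01 1.72 1.62] F [2.5 3.3 7.6] theta 8.4 rho 36.6 axial -1.6 tilt 12.6
```

Emit:
send_rows(dp=[[0.0007,6e-05,-0.0001],[0,0,0]], angular=[[-0.09,1.2,0],[0,0,0]])

```text
t: 16.88
tcp_pos: [635.2, 135.1, 191.1]
tcp_rot: [3.11, 0.119, -0.377]
ft_force: [2.7, 4.7, 6.9]
opening: 0.156
grasp_force: 23.1
```

```bash
cat >> h.py <<'E'
def tq():
    o=ctrl.observe();v=(o['tcp_pos']-A)/1000;v=v-(v@u)*u
    t=np.cross(u,v/np.linalg.norm(v));F=o['ft_force'];M=o['moment']
    print('Ft %.1f M.u %.3f T@tcp %.3f'%(F@t,M@u,M@u+np.cross(v,F)@u))
E
python3 -c "
from h import *
pol();tq();tq()"
```

```text
[635.2 135.1 191.1] [0.12 0.52 1.12 0.01 1.74 1.62] F [2.7 4.7 6.9] theta 9.6 rho 36.6 axial -1.5 tilt 13.8
Ft 1.8 M.u -0.242 T@tcp -0.175
Ft 1.8 M.u -0.242 T@tcp -0.175
```

Emit:
send_rows(dp=[[0.0007,6e-05,-0.0001],[0,0,0]], angular=[[-0.09,1.2,0],[0,0,0]])

```text
t: 17.12
tcp_pos: [636.0, 135.1, 191.0]
tcp_rot: [3.105, 0.119, -0.409]
ft_force: [2.6, 4.9, 7.5]
opening: 0.157
grasp_force: 23.1
```

```bash
python3 -c "
from h import *
pol();tq();print(knob('side'),knob('top'))"
```

```text
[636.  135.1 191. ] [0.12 0.55 1.09 0.01 1.77 1.62] F [2.6 4.9 7.5] theta 10.8 rho 36.7 axial -1.5 tilt 15.0
Ft 1.5 M.u -0.338 T@tcp -0.282
('side', np.int64(182), 'top', np.float64(235.8), array([633.7,  32.2, 235. ])) ('top', np.int64(109), 'top', np.float64(238.0), array([634.4,  27.8, 236.8]))
```

The torque about the spindle rose from 0.175 to 0.28 Nm, about 5 N at the rim, in one small step. That is the catch, so I stop here. I'll ease the load back a touch, let go and withdraw along the tool axis.

Emit:
send_rows(dp=[[-0.0012,-0.0001,0.0002],[0,0,0]], angular=[[0.15,-2,0],[0,0,0]])

```text
t: 17.48
tcp_pos: [634.5, 135.0, 191.2]
tcp_rot: [3.113, 0.119, -0.353]
ft_force: [3.8, 4.6, 7.0]
opening: 0.157
grasp_force: 23.6
```

```bash
python3 -c "
from h import *
pol();tq()"
```

```text
[634.5 135.  191.2] [0.12 0.51 1.14 0.01 1.72 1.62] F [3.8 4.6 7. ] theta 8.5 rho 36.6 axial -1.5 tilt 12.9
Ft 3.1 M.u -0.672 T@tcp -0.559
```

Emit:
send_rows(dp=[[0,0,0],[0,0,0],[0,0,0],[0,0,0]], angular=[[0,0,0],[0,0,0],[0,0,0],[0,0,0]], grip=0.04)

```text
t: 17.98
tcp_pos: [634.1, 134.4, 190.2]
tcp_rot: [3.112, 0.118, -0.355]
ft_force: [0.0, -0.2, -0.4]
opening: 0.467
grasp_force: 0.0
```

Emit:
send_rows(dp=[[0.003,0.0002,0.012],[0.006,0.0005,0.026],[0.006,0.0005,0.026],[0,0,0.03],[0,0,0.01]], angular=[[0,0,0],[0,0,0],[0,0,0],[0.53,-6.9,0],[0.53,-6.9,0]])

```text
t: 18.6
tcp_pos: [651.1, 135.9, 298.1]
tcp_rot: [-3.136, -0.12, -0.036]
ft_force: [0.8, 0.2, 0.8]
opening: 0.465
grasp_force: 0.0
```

```bash
python3 -c "
from h import *
pol();print(knob('side'),knob('top'),knob('wrist'))"
```

```text
[651.1 135.9 298.1] [0.13 0.27 1.22 0.   1.62 1.62] F [0.8 0.2 0.8] theta 8.7 rho 144.8 axial -1.9 tilt -1.3
('side', np.int64(181), 'top', np.float64(235.9), array([633.3,  32.4, 235. ])) ('top', np.int64(109), 'top', np.float64(238.3), array([634. ,  27.8, 237.1])) ('wrist', np.int64(771), 'top', np.float64(237.9), array([636.7,  30.1, 237.1]))
```

Correction: the moment is referenced at the wrist, so that torque rise was not real. The wheel moved freely throughout with no force against the pin. The pin is about 15 mm down in the cross-hole, and the play there is loose. I'll shut the fingers and move over the knob to push; the free wheel can align itself.

Emit:
send_rows(dp=[[-0.004,-0.036,0],[-0.005,-0.036,0],[-0.0048,-0.0352,0],[0,0,-0.02],[0,0,-0.008]], angular=[[-0.1,1.2,0],[0,0,0],[0,0,0],[0,0,0],[0,0,0]], grip=0.0)

```text
t: 19.38
tcp_pos: [635.0, 28.8, 264.0]
tcp_rot: [-3.137, -0.119, 0.016]
ft_force: [-0.1, 0.3, -0.3]
opening: -0.002
grasp_force: 0.0
```

Emit:
send_rows(dp=[[0,0,0],[0,0,0]], angular=[[0,0,0],[0,0,0]])

```text
t: 19.62
tcp_pos: [635.6, 29.5, 266.9]
tcp_rot: [-3.138, -0.122, 0.009]
ft_force: [-0.4, -0.8, 0.5]
opening: -0.0
grasp_force: 0.0
```

```bash
python3 -c "
from h import *
pol();print(knob('side'),knob('top'))
P,im,d=cap('wrist','wrist5.png');print(ctrl.observe()['opening'])
X=cloud(P,d); i=im.astype(int)
r=(i[...,0]>110)&(i[...,1]<70)&(i[...,2]<70)&(d>0)&(np.hypot(X[...,0]-637,X[...,1]-29)<30)&(X[...,2]>190)
t=X[r];zt=np.percentile(t[:,2],90);t=t[t[:,2]>zt-2.5];print(zt,t.min(0),t.max(0),(t.min(0)+t.max(0))/2)
"
```

```text
[635.6  29.5 266.9] [-0.03  0.22  1.33  0.    1.59  1.46] F [-0.4 -0.8  0.5] theta -0.8 rho 111.9 axial -106.8 tilt 0.3
('side', np.int64(180), 'top', np.float64(235.9), array([633.5,  32.1, 235. ])) ('top', np.int64(0))
0.0010781941939726851
238.0359057380458 [630.30490856  18.80425409 235.53908899] [647.150631    39.82474933 264.22440807] [638.72776978  29.31450171 249.88174853]
```

View pics/wrist5.png

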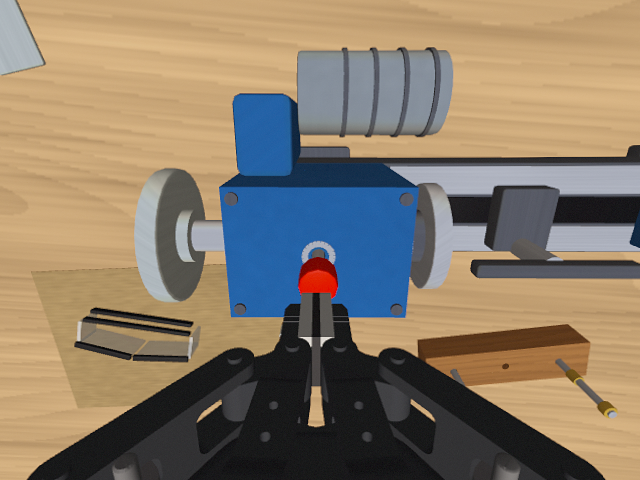

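The shut fingertips (317,300) sit over the middle of the red knob (317,278). The knob is centred at (636.1, 29.3). I'll lower onto it.

Emit:
send_rows(dp=[[0.0005,0,-0.007],[0,0,-0.006],[0,0,-0.004],[0,0,0]], angular=[[0,0,0],[0,0,0],[0,0,0],[0,0,0]])

```text
t: 20.27
tcp_pos: [635.6, 28.5, 248.9]
tcp_rot: [-3.138, -0.12, 0.011]
ft_force: [-0.1, -0.4, 0.1]
opening: -0.002
grasp_force: 0.0
```

Emit:
send_rows(dp=[[0,0,-0.001],[0,0,-0.001],[0,0,-0.001],[0,0,0]], angular=[[0,0,0],[0,0,0],[0,0,0],[0,0,0]])

```text
t: 20.78
tcp_pos: [635.9, 28.6, 246.6]
tcp_rot: [-3.138, -0.12, 0.009]
ft_force: [-0.5, 1.2, -1.2]
opening: -0.001
grasp_force: 0.0
```

Emit:
send_rows(dp=[[0,0,-0.001],[0,0,-0.001],[0,0,0]], angular=[[0,0,0],[0,0,0],[0,0,0]])

```text
t: 21.15
tcp_pos: [636.3, 28.5, 245.2]
tcp_rot: [-3.138, -0.12, 0.007]
ft_force: [0.1, 0.5, 2.8]
opening: 0.0
grasp_force: 1.6
```

Emit:
send_rows(dp=[[0,0,-0.001],[0,0,-0.001],[0,0,0]], angular=[[0,0,0],[0,0,0],[0,0,0]])

```text
t: 21.52
tcp_pos: [636.5, 28.5, 243.6]
tcp_rot: [-3.138, -0.12, 0.006]
ft_force: [0.8, 0.2, 6.1]
opening: 0.002
grasp_force: 2.7
```

Emit:
send_rows(dp=[[0,0,-0.001],[0,0,-0.001],[0,0,0]], angular=[[0,0,0],[0,0,0],[0,0,0]])

```text
t: 21.9
tcp_pos: [636.5, 28.5, 241.6]
tcp_rot: [-3.138, -0.12, 0.006]
ft_force: [0.0, 0.9, 5.3]
opening: -0.002
grasp_force: 2.7
```

Emit:
send_rows(dp=[[0,0,-0.001],[0,0,-0.001],[0,0,0]], angular=[[0,0,0],[0,0,0],[0,0,0]])

```text
t: 22.28
tcp_pos: [636.3, 28.5, 239.3]
tcp_rot: [-3.138, -0.12, 0.007]
ft_force: [-0.0, 0.1, 3.3]
opening: -0.002
grasp_force: 1.4
```

The pin is sliding in smoothly at 3–6 N. I'll carry on.

Emit:
send_rows(dp=[[0,0,-0.001],[0,0,-0.001],[0,0,-0.001],[0,0,-0.001],[0,0,0]], angular=[[0,0,0],[0,0,0],[0,0,0],[0,0,0],[0,0,0]])

```text
t: 22.9
tcp_pos: [636.2, 28.5, 235.1]
tcp_rot: [-3.138, -0.12, 0.008]
ft_force: [1.0, 0.5, 4.9]
opening: 0.0
grasp_force: 2.4
```

Emit:
send_rows(dp=[[0,0,-0.001],[0,0,-0.001],[0,0,-0.001],[0,0,0]], angular=[[0,0,0],[0,0,0],[0,0,0],[0,0,0]])

```text
t: 23.4
tcp_pos: [636.4, 28.5, 232.3]
tcp_rot: [-3.138, -0.12, 0.007]
ft_force: [0.7, 0.8, 6.2]
opening: -0.0
grasp_force: 2.7
```

Emit:
send_rows(dp=[[0,0,-0.001],[0,0,-0.001],[0,0,-0.001],[0,0,-0.001],[0,0,0]], angular=[[0,0,0],[0,0,0],[0,0,0],[0,0,0],[0,0,0]])

```text
t: 24.02
tcp_pos: [636.6, 28.5, 228.5]
tcp_rot: [-3.138, -0.12, 0.006]
ft_force: [1.4, -0.6, 6.3]
opening: 0.004
grasp_force: 3.1
```

Emit:
send_rows(dp=[[0,0,-0.001],[0,0,-0.001],[0,0,0]], angular=[[0,0,0],[0,0,0],[0,0,0]])

```text
t: 24.4
tcp_pos: [636.6, 28.5, 226.5]
tcp_rot: [-3.138, -0.12, 0.006]
ft_force: [1.4, -0.1, 6.6]
opening: 0.0
grasp_force: 3.1
```

Emit:
send_rows(dp=[[0,0,-0.001],[0,0,-0.001],[0,0,0]], angular=[[0,0,0],[0,0,0],[0,0,0]])

```text
t: 24.78
tcp_pos: [636.6, 28.5, 224.6]
tcp_rot: [-3.138, -0.12, 0.006]
ft_force: [0.6, 0.1, 7.0]
opening: -0.002
grasp_force: 3.1
```

Emit:
send_rows(dp=[[0,0,-0.001],[0,0,-0.0005],[0,0,0]], angular=[[0,0,0],[0,0,0],[0,0,0]])

```text
t: 25.15
tcp_pos: [636.7, 28.5, 223.2]
tcp_rot: [-3.138, -0.12, 0.005]
ft_force: [1.5, -0.2, 6.8]
opening: 0.002
grasp_force: 3.5
```

Emit:
send_rows(dp=[[0,0,-0.001],[0,0,0]], angular=[[0,0,0],[0,0,0]])

```text
t: 25.4
tcp_pos: [636.9, 28.5, 223.2]
tcp_rot: [-3.138, -0.12, 0.004]
ft_force: [-0.8, -0.5, 11.0]
opening: 0.0
grasp_force: 5.5
```

Emit:
send_rows(dp=[[0,0,-0.001],[0,0,0]], angular=[[0,0,0],[0,0,0]])

```text
t: 25.65
tcp_pos: [637.1, 28.5, 223.1]
tcp_rot: [-3.138, -0.12, 0.003]
ft_force: [-2.5, 0.8, 16.0]
opening: -0.0
grasp_force: 7.6
```

It has stopped at z = 223.1, the expected home height, with the force rising. One small extra push to be sure, then I'll withdraw and check.

Emit:
send_rows(dp=[[0,0,-0.0015],[0,0,0]], angular=[[0,0,0],[0,0,0]])

```text
t: 25.9
tcp_pos: [637.2, 28.5, 223.0]
tcp_rot: [-3.138, -0.12, 0.001]
ft_force: [-6.4, -0.4, 21.9]
opening: 0.003
grasp_force: 11.1
```

Emit:
send_rows(dp=[[0,0,0.005],[0,0,0.01],[0,0,0.03],[0,0,0.04],[0,0,0]], angular=[[0,0,0],[0,0,0],[0,0,0],[0,0,0],[0,0,0]])

```text
t: 26.52
tcp_pos: [637.5, 28.5, 308.1]
tcp_rot: [-3.138, -0.12, -0.001]
ft_force: [-0.4, 0.0, 1.5]
opening: -0.004
grasp_force: 0.0
```

Emit:
send_rows(dp=[[-0.04,-0.03,0.02],[-0.04,-0.03,0],[-0.04,-0.03,0],[0,0,0],[0,0,0]], angular=[[0,0,0],[0,0,0],[0,0,0],[0,0,0],[0,0,0]])

```text
t: 27.15
tcp_pos: [515.9, -61.3, 323.1]
tcp_rot: [-3.137, -0.119, 0.01]
ft_force: [0.8, 0.6, -0.2]
opening: -0.001
grasp_force: 0.0
```

```bash
python3 -c "
from h import *
print(knob('side'),knob('top'),knob('wrist'))
P,im,d=cap('side','side6.png');cv2.imwrite('pics/side6c.png',cv2.resize(im[100:400,150:550,::-1],(800,600)))
"
```

```text
('side', np.int64(168), 'top', np.float64(213.9), array([634.3,  31.8, 213.2])) ('top', np.int64(109), 'top', np.float64(216.3), array([634.4,  28.1, 215.1])) ('wrist', np.int64(1015), 'top', np.float64(216.5), array([636.8,  28.7, 215.4]))
```

View pics/side6c.png

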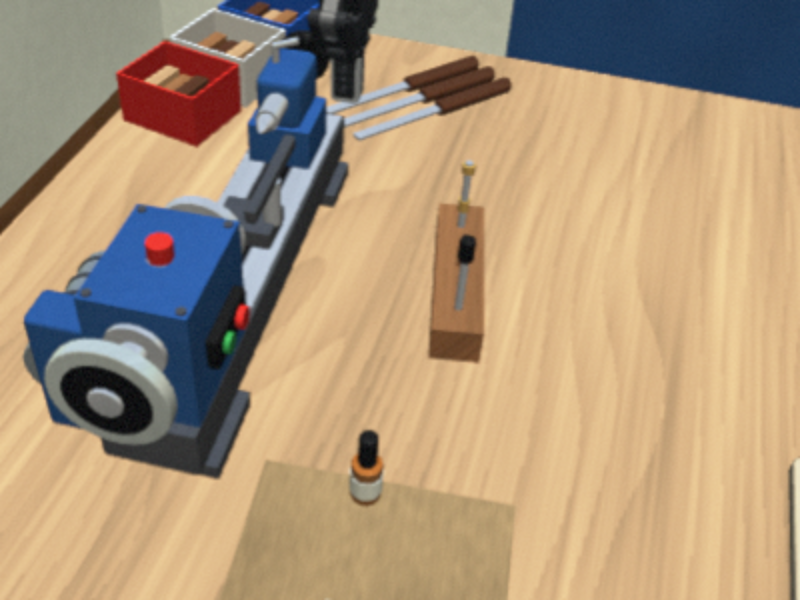

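The red knob sits flush on the headstock at crop pixel (160,248), with its top at 215 mm, so the pin is home. The other rods and the bottle haven't moved and the robot is clear, so I'm handing in.

```bash
python3 -c "
from bench import ctrl
print(ctrl.hand_in())"
```

```text
the job is handed in; nothing more can be done
None
```

The lock pin is fully home with its knob resting on the headstock and the job is handed in at about 27 s; I stopped turning the wheel when the cameras showed the pin had dropped into the cross-hole, because I felt no clear catch at the rim.

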